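# Load specimen mounts into the grinder's feed magazine

## Task

Load the two large 40 mm specimen mounts from the cooling rack into the grinder's spring-loaded feed magazine, finishing one before taking the next out of the rack. Each stands on edge, so first lay it flat on the bench with its steel specimen side up and let go; then take it again by its rim from above, set it on the magazine's mouth and press it down until the sprung lips have snapped in over its top and hold it. Leave the small mount in its slot, and the jar, the bottle and the test block where they stand.

Things in the scene. Friction and masses are not known exactly. Their poses are not given: they have to be found in the camera images.
- mount_a: loose black resin specimen mount, a cylinder 40 mm in diameter, 22 mm thick, about 55 g. Origin at its centre; x is the cylinder's axis and points out of the specimen side, the end face showing a steel rectangle 20 x 14 mm (the other end is plain black). At the start it stands on edge in a rack slot, x level and along the rack's +x; specimen side up means x up
- mount_b: loose black resin specimen mount, a cylinder 40 mm in diameter, 22 mm thick, about 55 g. Origin at its centre; x is the cylinder's axis and points out of the specimen side, the end face showing a steel disc 19 mm across (the other end is plain black). At the start it stands on edge in a rack slot, x level and along the rack's +x; specimen side up means x up
- mount_small: bystander, not to be moved: a smaller black mount, 30 mm in diameter and 22 mm thick, on edge in one of the rack's three slots. Origin at its centre, x along its axis
- rack: fixed low rack, 160 mm long (its x), 37 mm wide, origin on the bench under its middle, z up. Mounts stand on edge in a V trough along x, whose rails reach 19 mm to each side and 20 mm up; grey blocks 20 mm wide (y), 22 mm high part it into three slots. The sides (+y, -y) above the rails are open: fingers can take a mount by its rim from above, one on each side in y
- slot_mid (a point): centre of a 40 mm mount in the rack's middle slot, 31 mm above the bench; axes as the rack's. The other slots lie 45 mm along -x and +x; slots are 25 mm long. The small mount's centre stands at 24 mm. Which mount is in which slot varies
- magazine: fixed upright feed magazine: foot plate 100 x 100 x 12 mm, an aluminium tube 52 mm outside, 41.6 mm inside, with windows, and a steel collar 65 mm across, its top 113 mm above the bench. Three spring barrels stand out to 52 mm from the axis, below 104 mm. Origin on the bench on the tube's vertical axis, z up
- mouth (a point): point on the magazine's axis 100 mm above the bench, level with the flat undersides of the three sprung lips, z up. When a mount's top has gone below it the lips spring in over the mount, and the follower pushes it up against them: held, the upper mount's top is level with this point and its centre 11 mm below. Press 3 to 5 mm past this point to be sure
- collar_top (a point): point on the axis, level with the collar's top, 13 mm above mouth. The collar is 42 mm inside, flared to 48 mm over its top 3 mm. In three gaps of it sit the lips: wedges 12 mm wide that slope inward down to 18 mm from the axis. A mount set flat in the collar rests on the slopes, its underside 5 mm above mouth, its upper 14 mm standing out; pressed, it drives the lips outward (about 3 N each)
- follower (a joint): depth of the brass follower disc below the lips' undersides, m: 0 when the magazine is empty, 0.022 with one mount held, 0.044 with two, 0.055 at its stop. Its spring pushes up with 2.4 N at 0 and 120 N/m more; pressing in the second mount takes about 18 N in all
- jar: bystander, not to be moved: amber jar with steel lid, 60 mm across, 55 mm high, origin under its centre
- test_block: bystander, not to be moved: steel hardness test block, a disc 60 mm across, 15 mm high, origin under its centre
- lube_bottle: bystander, not to be moved: white bottle, 60 mm across, 150 mm high, origin under its centre
Mind the look-alikes: they are no part of the job. Leave any blue look-alike of the mount_b alone.

How it is judged:
On the way, in this order (a step that is already met when the one before it is completed fails the run):
1. one large mount lies flat on the bench, specimen side up, let go by the fingers (((height (world z) of mount_a below 0.0135 m and angle between mount_a's own x axis and vertical below 0.12 rad and linear speed of mount_a below 0.02 m/s and contact force between the fingers and mount_a below 0.05 N) or (height (world z) of mount_b below 0.0135 m and angle between mount_b's own x axis and vertical below 0.12 rad and linear speed of mount_b below 0.02 m/s and contact force between the fingers and mount_b below 0.05 N))), for 0.2 s.
2. that mount is held under the magazine's lips, specimen side up (((horizontal distance between mount_a and mouth below 0.005 m and z of mount_a in the frame of mouth below -0.0095 m and angle between mount_a's own x axis and vertical below 0.12 rad and linear speed of mount_a below 0.02 m/s) or (horizontal distance between mount_b and mouth below 0.005 m and z of mount_b in the frame of mouth below -0.0095 m and angle between mount_b's own x axis and vertical below 0.12 rad and linear speed of mount_b below 0.02 m/s))), for 0.2 s.
3. the other large mount lies flat on the bench, specimen side up, let go by the fingers (((height (world z) of mount_a below 0.0135 m and angle between mount_a's own x axis and vertical below 0.12 rad and linear speed of mount_a below 0.02 m/s and contact force between the fingers and mount_a below 0.05 N) or (height (world z) of mount_b below 0.0135 m and angle between mount_b's own x axis and vertical below 0.12 rad and linear speed of mount_b below 0.02 m/s and contact force between the fingers and mount_b below 0.05 N))), for 0.2 s.
At the end, for the whole second after the job is handed in: both large mounts are in the magazine under the lips, specimen side up: each centred on the axis within 5 mm, its centre at least 9.5 mm below the lips' undersides (11 mm when held), tilted less than 0.12 rad and at rest, the follower at least 42 mm down; the robot touches nothing (horizontal distance between each of mount_a, mount_b and mouth below 0.005 m and z of each of mount_a, mount_b in the frame of mouth below -0.0095 m and angle between each of mount_a, mount_b's own x axis and vertical below 0.12 rad and linear speed of each of mount_a, mount_b below 0.02 m/s and value of joint follower above 0.042 m).
It fails at once if both large mounts are out of the rack (moved over 40 mm) while neither is in the magazine below the lips (distance of each of mount_a, mount_b from where it was at the start of the episode above 0.04 m and not (horizontal distance between mount_a and mouth below 0.005 m and z of mount_a in the frame of mouth below -0.0095 m) and not (horizontal distance between mount_b and mouth below 0.005 m and z of mount_b in the frame of mouth below -0.0095 m)).
It fails at once if the small mount is moved more than 15 mm (distance of mount_small from where it was at the start of the episode above 0.015 m).
It fails at once if the jar is moved more than 20 mm (distance of jar from where it was at the start of the episode above 0.02 m).
It fails at once if the test block is moved more than 20 mm (distance of test_block from where it was at the start of the episode above 0.02 m).
It fails at once if the bottle is moved more than 20 mm (distance of lube_bottle from where it was at the start of the episode above 0.02 m).
It also fails if it takes over 72 s, if anything falls off the work surface, if the arm or the gripper's body presses on something with over 40 N, if the wrist force passes 120 N, or if a joint passes its speed limit or range.

## Robot

A 7-joint arm with a two-finger parallel gripper is mounted at the origin on the work surface. World frame = base frame: x ahead of the robot, y to its left, z up, the work surface at z = 0. Lengths are in m, angles in rad, forces in N, time in s.
With the tool pointing down it reaches from about 0.425 to 0.95 m from the base axis. Payload 4.7 kg.
Tool frame: the origin (TCP) lies on the centre line of the jaws, within the pads' length; the fingertips stand robot.nose_length ahead of it and the grasp point (between the pads) lies 8 mm behind it (robot.nose_length is the distance from the TCP to the fingertips, in m); z points along the fingers, y is the line along which they close (so a half turn about z gives the same grasp; the last joint's range is limited). The gripper opens to 85 mm and grips with 20 to 120 N. Pads are 22 mm wide; open, the fingers measure 114 mm over their backs; the gripper's body (76 mm by 85 mm) begins 54 mm behind the grasp point. The pads swing forward as they close: fully open they stand 13 mm farther back than shut.
Start: joints at [1.087, 0.469, -0.049, 1.532, 0.024, 1.141, -0.082], TCP at [0.297, -0.606, 0.242] pointing down, gripper open.
Joint ranges: [-2.59, 2.59], [-0.33, 1.99], [-1.39, 1.29], [0.1, 2.45], [-1.04, 4.18], [0.21, 1.99], [-2.66, 2.66]. Speed limits (rad/s): [2.57, 2.57, 3.14, 3.14, 3.14, 3.14, 3.14].

## Interface

Orientations are given as [roll, pitch, yaw] about the fixed x, y, z axes, in that order (R = Rz(yaw) Ry(pitch) Rx(roll)).
In Python, from plant import robot gives the robot as it stands. Calls block until the motion is done:
- robot.goto(position, orientation): joint-space move of the TCP to a pose.
- robot.move_straight(position, vel=0.15, attitude=None, contact_N=None): straight line of the TCP; attitude=None keeps the orientation; vel is the mean speed in m/s. With contact_N (N) it stops when the force on the tool has changed by that much, and returns True; else False.
- robot.move_joints(angles): joint-space move.
- robot.grip(opening, strength=None): opening from 0.0 (shut) to 1.0 (fully open); strength is the grip in N (None keeps the last); returns when the fingers have stopped.
- robot.sleep(seconds).
- robot.inverse_kinematics(position, orientation): joint angles nearest the present ones, or None.
- robot.sense(): the state.
- robot.grab_frame(name): name is "scene" or "side" or "wrist"; returns a dict with "image" (480x640x3 uint8, red, green, blue), "range_z" (480x640 float32, m along the optical axis (not along the pixel's ray), 0 where there is no reading), "fx", "fy", "cx", "cy" (pixels), "dist_coeffs" ([k1, k2, p1, p2, k3] as OpenCV has them; the pictures are not rectified), "R" (3x3) and "t" (3): a world point X has camera coordinates R X + t. Camera axes: x right, y down, z forward; pixel columns grow to the right and rows downward; lengths in m; the calibration is good to about 2 mm. A picture is of the moment at which its call begins.
A pose or a line that the arm cannot do raises robot.IKError and nothing moves.
- robot.close_job(): hands the job in; it is judged then, once.
The state is a dict: "t": time; "joint_pos": joint angles; "joint_velocities": joint speeds; "effort": joint torques, N m; "tcp_pos": TCP position; "tcp_rot": TCP orientation; "wrist_force": force on the tool from outside, world axes, zero at the start; "torque": the same for the moment, N m; "opening": opening from 0.0 (shut) to 1.0 (fully open); "gripper_force": force on a finger pad.
Only numpy, scipy, OpenCV 4.12 (cv2) and the standard library are available. Lean on these libraries where they do the work, as an engineer would, in place of code of your own. Each camera call takes 0.05 s, during which the arm holds its last target. There are 200 camera calls.

## Working session

There is one attempt and no reset: what is moved stays moved. The work goes in short steps, each a Python script; the robot and the scene stay as the last script left them, time stands still between calls to the robot, and variables do not carry over. Pictures are saved under pics/ and viewed, at most 10 in all, crops included, and the job is handed in when it is done.

```bash
ls; mkdir -p pics; python3 - <<'E'
from plant import robot
import cv2, numpy as np, pickle
s=robot.sense(); print(s, robot.nose_length)
fs={}
for n in ["scene","side","wrist"]:
    f=robot.grab_frame(n); fs[n]=f
    print(n,f["fx"],f["fy"],f["cx"],f["cy"],f["dist_coeffs"],(-f["R"].T@f["t"]).round(3),f["R"].round(3).tolist())
    cv2.imwrite(f"pics/{n}0.png",f["image"][:,:,::-1])
pickle.dump(fs,open("f0.pkl","wb"))
E
```

```text
pics
{'t': 0.0, 'joint_pos': array([ 1.08714959,  0.46946604, -0.04862428,  1.53371566,  0.02410077,
        1.14099458, -0.082312  ]), 'joint_velocities': array([ 0.00087202,  0.00112087,  0.00188367, -0.00244259, -0.00071102,
       -0.00067639,  0.00010046]), 'effort': array([ 4.40895174e-04, -5.10308683e+01, -4.64881060e-02, -2.37716317e+01,
        1.06852484e-02,  7.41057418e-03,  1.96157117e-06]), 'tcp_pos': array([ 0.29625692, -0.60587346,  0.24123571]), 'tcp_rot': array([-3.13959575e+00,  6.14719994e-05,  4.54793409e-01]), 'wrist_force': array([ 0.00315304, -0.03147552,  0.08774626]), 'torque': array([0.04282168, 0.02909349, 0.02835389]), 'gripper_force': 0.0, 'opening': 1.0035073484362613} 0.011
scene 450.2338418259647 450.2338418259647 320.8354312591253 239.87566768406967 [0.00392874 0.         0.         0.         0.        ] [1.154 0.713 0.786] [[-0.768, 0.64, 0.0], [0.393, 0.472, -0.789], [-0.505, -0.606, -0.614]]
side 572.4976245440945 572.4976245440945 309.08113852098427 239.33588932916038 [-0.16200671  0.          0.          0.          0.        ] [-0.308  1.256  0.934] [[-0.814, -0.581, 0.012], [-0.289, 0.386, -0.876], [0.505, -0.716, -0.482]]
wrist 366.69022572952343 366.69022572952343 318.2029874846556 239.3247179377287 [-0.05420866  0.          0.          0.          0.        ] [ 0.366 -0.571  0.374] [[0.439, -0.898, -0.002], [-0.856, -0.419, 0.303], [-0.274, -0.131, -0.953]]
```

View pics/scene0.png

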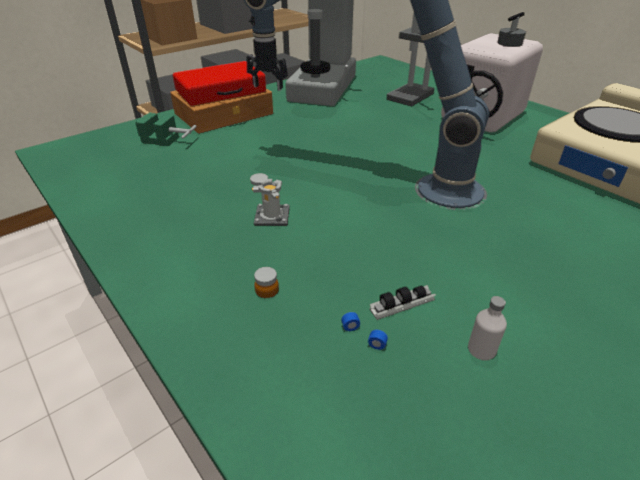

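View pics/side0.png

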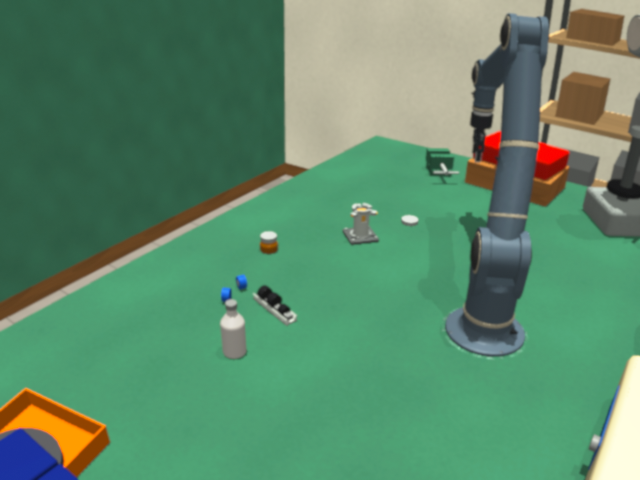

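Scene view: rack about (403,300) with large mounts at about (388,300) and (404,295) and the small one at (420,292). Blue look-alikes are at (351,321) and (377,339). The magazine is at (270,205) with the test block behind it at (260,180), the jar at (265,282) and the bottle at (485,330).

```bash
cat > h.py <<'E'
import cv2, numpy as np, pickle
def ray(f,px):
    K=np.array([[f["fx"],0,f["cx"]],[0,f["fy"],f["cy"]],[0,0,1]])
    u=cv2.undistortPoints(np.array(px,float).reshape(-1,1,2),K,np.array(f["dist_coeffs"]))[:,0]
    d=np.c_[u,np.ones(len(u))]@f["R"]; return -f["R"].T@f["t"],d
def plane(f,px,z):
    c,d=ray(f,px); return c+d*((z-c[2])/d[:,2])[:,None]
def proj(f,X):
    K=np.array([[f["fx"],0,f["cx"]],[0,f["fy"],f["cy"]],[0,0,1]])
    return cv2.projectPoints(np.array(X,float).reshape(-1,3),cv2.Rodrigues(f["R"])[0],f["t"],K,np.array(f["dist_coeffs"]))[0][:,0]
E
python3 - <<'E'
from h import *
fs=pickle.load(open("f0.pkl","rb"))
a,b=fs["scene"],fs["side"]
for n,p,z in [("A",(388,300),.031),("B",(404,295),.031),("S",(420,292),.024),("blue1",(351,321),.02),("blue2",(377,339),.02),("mag",(271,214),.012),("jarlid",(265,274),.055),("bottlebase",(485,350),0.0),("block",(260,180),.015)]:
    print(n,plane(a,[p],z)[0].round(3))
for n,p,z in [("A",(264,292),.031),("B",(273,300),.031),("S",(284,309),.024),("mag",(361,236),.012),("jarlid",(268,236),.055),("bottlebase",(233,352),0.0),("block",(409,219),.015)]:
    print(n,plane(b,[p],z)[0].round(3))
E
```

```text
A [0.559 0.243 0.031]
B [0.518 0.256 0.031]
S [0.475 0.27  0.024]
blue1 [0.662 0.229 0.02 ]
blue2 [0.654 0.302 0.02 ]
mag [ 0.551 -0.245  0.012]
jarlid [0.741 0.008 0.055]
bottlebase [0.483 0.462 0.   ]
block [ 0.467 -0.431  0.015]
A [0.56  0.24  0.031]
B [0.516 0.255 0.031]
S [0.472 0.263 0.024]
mag [ 0.53  -0.238  0.012]
jarlid [0.731 0.011 0.055]
bottlebase [0.482 0.459 0.   ]
block [ 0.454 -0.447  0.015]
```

```bash
python3 - <<'E'
from plant import robot
from h import *
pi=np.pi
t0=robot.sense()["t"]
q=robot.inverse_kinematics([.54,-.24,.29],[pi,0,0]);print(q)
robot.goto([.54,-.24,.29],[pi,0,0]); robot.sleep(.3)
m=robot.grab_frame("wrist"); s=robot.sense(); print(s["t"]-t0,s["tcp_pos"],s["joint_pos"].round(2))
t0=s["t"]
yaw=np.arctan2(-.3,.93)
robot.goto([.52,.255,.20],[pi,0,yaw]); robot.sleep(.3)
r=robot.grab_frame("wrist"); s=robot.sense(); print(s["t"]-t0,s["tcp_pos"],s["joint_pos"].round(2))
pickle.dump((m,r),open("f1.pkl","wb"))
cv2.imwrite("pics/mag1.png",np.hstack([cv2.resize(x["image"][:,:,::-1],(400,300)) for x in (m,r)]))
cv2.imwrite("pics/rack1.png",r["image"][:,:,::-1])
# collar via depth
v,u=np.nonzero(m["range_z"]>0); d=m["range_z"][v,u]
c,dr=ray(m,np.c_[u,v]); P=c+dr*d[:,None]
k=(abs(P[:,2]-.113)<.004)&(np.hypot(P[:,0]-.54,P[:,1]+.24)<.06); Q=P[k]
print(len(Q),Q.mean(0),Q.min(0),Q.max(0), (Q.min(0)+Q.max(0))/2)
print(cv2.minEnclosingCircle((Q[:,:2]*1000).astype(np.float32)))
E
```

```text
[ 0.45619018  0.29906685 -0.1392176   1.67452536  0.04439841  1.17108033
 -1.2650061 ]
1.975 [ 0.5398617  -0.24044607  0.28989704] [ 0.46  0.3  -0.14  1.67  0.04  1.17 -1.26]
2.175 [0.52019698 0.25463189 0.20004769] [-0.22  0.38 -0.4   1.8   0.18  1.   -2.57]
1848 [ 0.54519832 -0.25221098  0.11288986] [ 0.51193998 -0.28466457  0.10900505] [ 0.57730156 -0.22043769  0.11625509] [ 0.54462077 -0.25255113  0.11263007]
((544.4788208007812, -252.42416381835938), 32.90752410888672)
```

View pics/mag1.png

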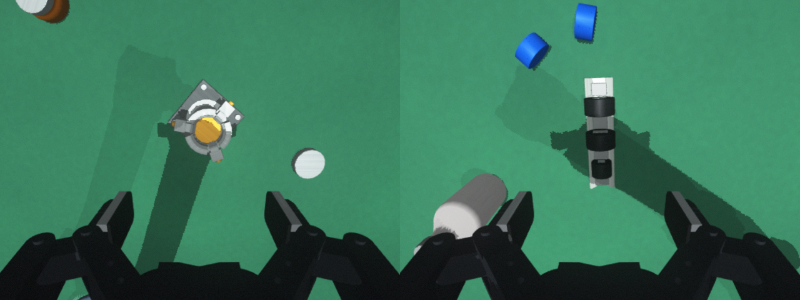

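View pics/rack1.png

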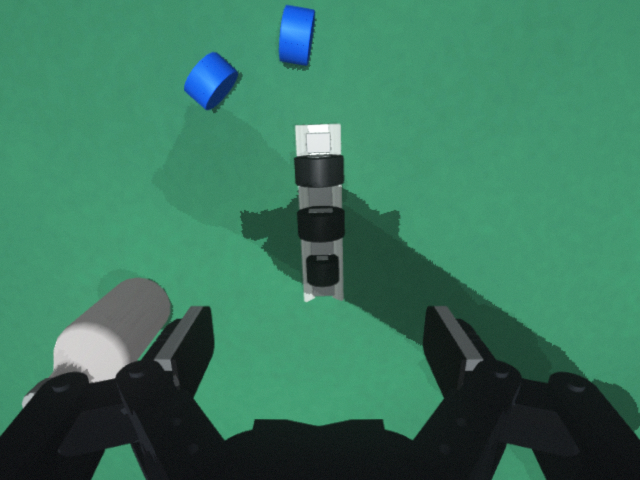

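Left: collar ring at (207,128), full-size (331,205). Right: the row runs up the image from small (322,270) through the middle mount (321,223) to the outer mount (319,170), and both blue look-alikes (297,37) and (210,80) lie off the rack. The large black mounts at (319,170) and (321,223) fit: they are black, in the rack and wider than the small one. I'll take one enlarged crop to check the specimen sides.

```bash
python3 - <<'E'
from h import *
m,r=pickle.load(open("f1.pkl","rb")); im=r["image"][110:310,270:370,::-1]
im=np.clip(im.astype(float)*1.6,0,255).astype(np.uint8)
fs=pickle.load(open("f0.pkl","rb"))
b=np.clip(fs["scene"]["image"][275:325,360:445,::-1]*1.5,0,255).astype(np.uint8)
c=fs["side"]["image"][275:330,245:305,::-1]
o=np.zeros((600,800,3),np.uint8); o[:,:300]=cv2.resize(im,(300,600),interpolation=2); o[:290,305:800]=cv2.resize(b,(495,290),interpolation=2); o[300:600,305:632]=cv2.resize(c,(327,300),interpolation=2)
cv2.imwrite("pics/crop1.png",o)
v,u=np.nonzero(r["range_z"]>0); d=r["range_z"][v,u]
cc,dr=ray(r,np.c_[u,v]); P=cc+dr*d[:,None]
col=r["image"][v,u].astype(int)
k=(P[:,2]>.034)&(P[:,2]<.06)&(np.hypot(P[:,0]-.52,P[:,1]-.255)<.09); Q=P[k]
# 2 mounts: cluster along rack axis
for it in range(2):
    c0=Q.mean(0)
lab=cv2.kmeans((Q[:,:2]*1000).astype(np.float32),3,None,(3,50,.01),5,2)[1][:,0]
for l in range(3):
    q=Q[lab==l]; top=q[q[:,2]>q[:,2].max()-.004]; print(len(q),q.mean(0).round(4),q[:,2].max().round(4),top.mean(0).round(4),np.ptp(top,axis=0).round(3))
E
```

```text
1388 [0.5182 0.2535 0.0469] 0.0533 [0.517  0.2541 0.0509] [0.026 0.024 0.004]
646 [0.4742 0.2663 0.0377] 0.0416 [0.4738 0.2663 0.0389] [0.024 0.021 0.004]
1472 [0.5605 0.2417 0.0474] 0.0541 [0.56   0.242  0.0512] [0.024 0.021 0.004]
```

View pics/crop1.png

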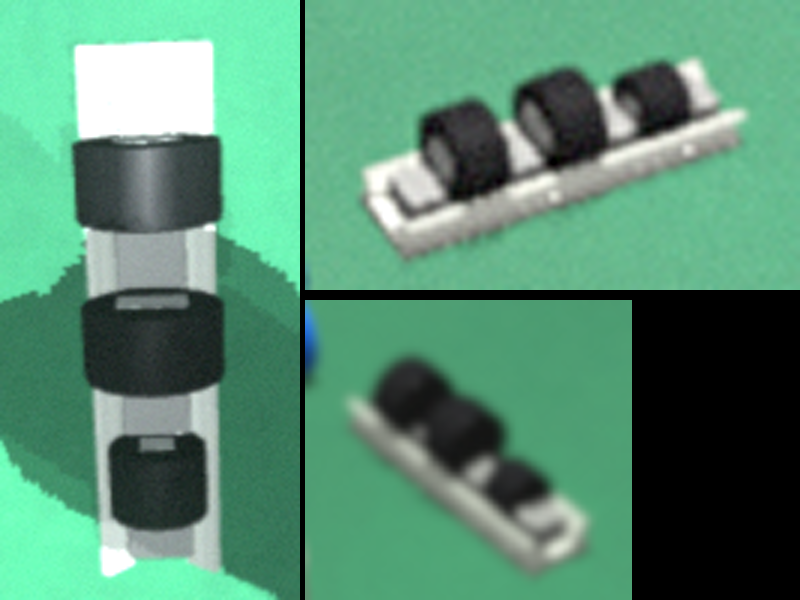

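The steel faces show on the outer side of each mount (crop (150,138) and (152,302)), so rack +x points to world (0.96,-0.27), yaw -0.275. Large mount centres are (0.560,0.242) and (0.517,0.254), 44.7 mm apart (expected 45), and their tops at 53-54 mm are within error of the expected 51. Next I check that the plan is reachable.

```bash
python3 - <<'E'
from plant import robot
from h import *
pi=np.pi
print(robot.inverse_kinematics([.56,.242,.026],[pi,0,-.275]),robot.inverse_kinematics([.517,.254,.026],[pi,0,-.275]))
for p in [(.56,.05),(.58,.0),(.6,-.05),(.62,.1)]:
  for th in (.8,1.0):
    for yaw in (-.2,.1,.4):
      a=[robot.inverse_kinematics([*p,z],[pi,-th,yaw]) for z in (.018,.08)]
      print(p,th,yaw,[None if x is None else np.round(x,2).tolist() for x in a])
E
```

```text
[-0.24037805  0.64408299 -0.32395938  1.84518875  0.30110648  0.70035902
 -2.58163254] [-0.30290046  0.60137171 -0.30104602  1.92871971  0.28018302  0.65186299
 -2.62420664]
(0.56, 0.05) 0.8 -0.2 [[-0.49, 0.63, 0.14, 2.44, 2.6, 0.69, 1.53], [-0.64, 0.47, 0.33, 2.44, 2.57, 0.51, 1.58]]
(0.56, 0.05) 0.8 0.1 [None, None]
(0.56, 0.05) 0.8 0.4 [[-0.3, 0.66, 0.34, 2.45, 3.7, 0.83, 1.28], [-0.3, 0.48, 0.34, 2.44, 3.81, 0.66, 1.18]]
(0.56, 0.05) 1.0 -0.2 [None, None]
(0.56, 0.05) 1.0 0.1 [None, None]
(0.56, 0.05) 1.0 0.4 [None, None]
(0.58, 0.0) 0.8 -0.2 [[-0.79, 0.79, 0.72, 2.44, 3.23, 0.66, 0.86], [-0.93, 0.67, 0.92, 2.44, 3.43, 0.52, 0.72]]
(0.58, 0.0) 0.8 0.1 [[-0.48, 0.71, 0.53, 2.45, 3.5, 0.81, 1.1], [-0.49, 0.51, 0.53, 2.44, 3.55, 0.62, 1.1]]
(0.58, 0.0) 0.8 0.4 [[-0.32, 0.71, 0.53, 2.39, 3.91, 0.92, 1.13], [-0.01, 0.48, 0.14, 2.37, 3.92, 0.6, 1.21]]
(0.58, 0.0) 1.0 -0.2 [None, None]
(0.58, 0.0) 1.0 0.1 [None, None]
(0.58, 0.0) 1.0 0.4 [[-0.12, 0.79, 0.33, 2.44, 3.75, 1.18, 1.38], [0.04, 0.58, 0.14, 2.44, 3.78, 0.94, 1.41]]
(0.6, -0.05) 0.8 -0.2 [[-0.78, 0.91, 0.91, 2.41, 3.53, 0.76, 
[... 527 characters left out ...]
.15, 0.67, 0.53, 2.38, 3.99, 1.1, 1.18]]
(0.62, 0.1) 0.8 -0.2 [[-1.12, 0.93, 0.92, 2.31, 3.37, 0.47, 0.46], [-1.12, 0.73, 0.92, 2.31, 3.31, 0.33, 0.65]]
(0.62, 0.1) 0.8 0.1 [[-0.85, 0.8, 0.72, 2.35, 3.46, 0.69, 0.83], [-0.86, 0.62, 0.73, 2.35, 3.51, 0.53, 0.87]]
(0.62, 0.1) 0.8 0.4 [[-0.56, 0.73, 0.53, 2.33, 3.74, 0.79, 1.04], [-0.41, 0.52, 0.34, 2.31, 3.76, 0.57, 1.11]]
(0.62, 0.1) 1.0 -0.2 [[-1.29, 1.26, 1.1, 2.38, 3.29, 0.71, 0.21], [-1.28, 1.02, 1.1, 2.39, 3.26, 0.6, 0.43]]
(0.62, 0.1) 1.0 0.1 [[-1.01, 1.08, 0.9, 2.43, 3.32, 1.06, 0.66], [-1.11, 1.01, 1.1, 2.44, 3.5, 0.99, 0.53]]
(0.62, 0.1) 1.0 0.4 [[-0.93, 1.26, 1.09, 2.41, 3.62, 1.48, 0.6], [-0.81, 0.85, 0.91, 2.41, 3.74, 1.18, 0.87]]
```

```bash
python3 - <<'E'
from plant import robot
from h import *
pi=np.pi
q0=np.array([-.24,.64,-.32,1.845,.3,.7,-2.58]); L=np.array([[-2.59,2.59],[-.33,1.99],[-1.39,1.29],[.1,2.45],[-1.04,4.18],[.21,1.99],[-2.66,2.66]])
res=[]
for p in [(.5,0),(.6,.05),(.6,-.05),(.68,-.12),(.72,-.2),(.75,.12),(.45,.05),(.68,.1)]:
  for th in (.8,.95):
    for yaw in np.arange(-3,3.2,.4):
      a=[robot.inverse_kinematics([*p,z],[pi,-th,yaw]) for z in (.016,.08)]
      if a[0] is None or a[1] is None: continue
      m=min(np.minimum(x-L[:,0],L[:,1]-x).min() for x in a)
      res.append((np.abs(np.array(a[1])-q0).max(),p,th,round(yaw,2),round(m,2),np.abs(np.array(a[0])-a[1]).max().round(2),np.round(a[1],2).tolist()))
res.sort(key=lambda r:r[0])
for r in [r for r in res if r[4]>.08][:14]: print(r)
E
```

```text
(np.float64(1.4441080777770527), (0.68, -0.12), 0.8, np.float64(0.6), np.float64(0.1), np.float64(0.23), [1.2, 1.11, -1.28, 1.95, 1.21, 0.36, -1.57])
(np.float64(1.464337985207713), (0.75, 0.12), 0.95, np.float64(1.0), np.float64(0.09), np.float64(0.26), [0.84, 1.24, -1.29, 1.79, 0.9, 0.32, -1.12])
(np.float64(1.7037710086103686), (0.75, 0.12), 0.8, np.float64(1.0), np.float64(0.11), np.float64(0.57), [0.71, 1.03, -1.09, 1.76, 0.5, 0.32, -0.88])
(np.float64(1.7240313282449253), (0.72, -0.2), 0.8, np.float64(0.6), np.float64(0.13), np.float64(0.51), [1.17, 1.04, -1.11, 1.77, 0.51, 0.34, -0.86])
(np.float64(2.147195943112691), (0.68, -0.12), 0.8, np.float64(1.0), np.float64(0.13), np.float64(0.33), [1.15, 1.1, -1.18, 1.75, 0.33, 0.59, -0.43])
(np.float64(2.147827462376672), (0.75, 0.12), 0.8, np.float64(1.4), np.float64(0.12), np.float64(0.18), [0.73, 1.2, -1.23, 1.54, 0.42, 0.76, -0.43])
(np.float64(2.1642299330485564), (0.68, 0.1), 0.8, np.float64(1.4), np.float64(0.13), np.float64(0.21), [0.83, 1.15, -1.23, 1.72, 0.39, 0.68, -0.42])
(np.float64(2.2780913227068047), (0.6, 0.05), 0.8,
[... 288 characters left out ...]
0.05), 0.8, np.float64(1.4), np.float64(0.11), np.float64(0.5), [1.19, 0.96, -1.25, 2.21, 0.2, 0.49, -0.2])
(np.float64(2.4117674628156838), (0.6, -0.05), 0.95, np.float64(1.0), np.float64(0.11), np.float64(0.41), [1.23, 1.08, -1.19, 2.01, 0.06, 0.35, -0.17])
(np.float64(2.4614959094630007), (0.5, 0), 0.8, np.float64(1.4), np.float64(0.1), np.float64(0.44), [1.19, 1.0, -1.21, 2.06, 0.18, 0.63, -0.12])
(np.float64(2.49403868908876), (0.6, -0.05), 0.8, np.float64(1.4), np.float64(0.14), np.float64(0.3), [1.1, 1.07, -1.17, 1.8, 0.19, 0.79, -0.09])
(np.float64(2.5262184706861155), (0.75, 0.12), 0.8, np.float64(1.8), np.float64(0.14), np.float64(0.13), [0.61, 1.25, -1.2, 1.29, 0.31, 1.16, -0.05])
```

```bash
python3 - <<'E'
from plant import robot
from h import *
pi=np.pi
q0=np.array([-.24,.64,-.32,1.845,.3,.7,-2.58]); L=np.array([[-2.59,2.59],[-.33,1.99],[-1.39,1.29],[.1,2.45],[-1.04,4.18],[.21,1.99],[-2.66,2.66]])
res=[]
for p in [(.55,.05),(.6,.06),(.6,.0),(.64,.06),(.64,-.05),(.66,.08)]:
  for th in (.85,1.):
    for yaw in np.arange(-3.1,3.2,.3):
      a=[robot.inverse_kinematics([*p,z],[pi,-th,yaw]) for z in (.016,.08)]
      if a[0] is None or a[1] is None: continue
      m=min(np.minimum(x-L[:,0],L[:,1]-x).min() for x in a)
      res.append((-m.round(2),np.abs(np.array(a[1])-q0).max().round(2),p,th,round(yaw,2),np.abs(np.array(a[0])-a[1]).max().round(2),np.round(a[1],2).tolist()))
res.sort(key=lambda r:r[0])
for r in [r for r in res if r[5]<.6][:14]: print(*r)
E
```

```text
-0.53 4.69 (0.66, 0.08) 1.0 -1.0 0.19 [-0.13, 0.84, -0.62, 1.87, 1.51, 1.46, 2.11]
-0.51 4.65 (0.64, 0.06) 1.0 -1.0 0.19 [-0.11, 0.81, -0.62, 1.94, 1.51, 1.45, 2.07]
-0.49 4.75 (0.64, 0.06) 0.85 -1.0 0.19 [0.07, 0.82, -0.81, 1.92, 1.49, 1.43, 2.17]
-0.46 4.78 (0.66, 0.08) 0.85 -1.0 0.19 [0.04, 0.85, -0.81, 1.86, 1.49, 1.45, 2.2]
-0.43 4.58 (0.6, 0.06) 1.0 -1.0 0.19 [-0.13, 0.78, -0.62, 2.02, 1.48, 1.45, 2.0]
-0.41 4.78 (0.64, -0.05) 0.85 -1.0 0.38 [-0.0, 0.66, -0.43, 2.03, 1.49, 1.08, 2.2]
-0.39 4.68 (0.6, 0.06) 0.85 -1.0 0.38 [0.16, 0.89, -1.0, 2.0, 1.54, 1.58, 2.1]
-0.38 4.63 (0.64, -0.05) 1.0 -1.0 0.38 [-0.35, 0.68, -0.05, 2.06, 1.5, 1.01, 2.05]
-0.36 4.7 (0.6, 0.0) 0.85 -1.0 0.38 [0.03, 0.69, -0.62, 2.07, 1.47, 1.23, 2.12]
-0.35 4.58 (0.6, 0.0) 1.0 -1.0 0.19 [-0.32, 0.68, -0.24, 2.1, 1.46, 1.16, 2.0]
-0.34 4.7 (0.64, -0.05) 0.85 -1.3 0.19 [0.33, 0.95, -1.0, 1.85, 1.51, 1.65, 2.12]
-0.33 4.63 (0.64, -0.05) 1.0 -1.3 0.19 [0.18, 0.92, -0.81, 1.85, 1.51, 1.66, 2.05]
-0.32 4.59 (0.55, 0.05) 0.85 -1.0 0.38 [0.16, 0.84, -1.0, 2.11, 1.5, 1.56, 2.01]
-0.32 4.49 (0.55, 0.05) 1.0 -1.0 0.38 [-0.02, 0.82, -0.81, 2.12, 1.51, 1.58, 1.91]
```

```bash
cat > lay.py <<'E'
from plant import robot
from h import *
pi=np.pi
def lay(x,y,yaw=-.27):
    robot.goto([x,y,.13],[pi,0,yaw]); robot.grip(1.0)
    robot.move_straight([x,y,.027],vel=.12)
    robot.grip(0.3,strength=40); s=robot.sense(); print("grip",s["opening"],s["gripper_force"],s["tcp_pos"],s["t"])
    if s["gripper_force"]<5: raise SystemExit("no grasp")
    robot.move_straight([x,y,.16],vel=.15)
    robot.goto([.6,0,.10],[pi,-1.0,-1.0]); s=robot.sense(); print("tilt",s["opening"],s["gripper_force"],s["tcp_pos"],s["tcp_rot"],s["t"])
    c=robot.move_straight([.6,0,.012],vel=.05,contact_N=3); s=robot.sense(); print("contact",c,s["tcp_pos"],s["wrist_force"],s["t"])
E
python3 - <<'E'
from lay import *
lay(.560,.242)
f=robot.grab_frame("scene"); w=robot.grab_frame("wrist")
o=np.hstack([cv2.resize(f["image"][150:350,250:450,::-1],(400,400)),cv2.resize(w["image"][:,:,::-1],(400,400))])
cv2.imwrite("pics/lay1.png",o)
E
```

```text
grip 0.4555725063821868 39.76209819316864 [0.56010864 0.24120292 0.02775152] 6.4417
tilt 0.45267196516328917 40.1660031080246 [6.00046619e-01 6.75887811e-05 1.00043271e-01] [-3.14111129 -0.99992359 -1.000479  ] 11.2333
contact True [ 5.99990160e-01 -5.01400226e-05  1.78869151e-02] [-0.64006126  0.89873993  3.97898232] 12.7083
```

View pics/lay1.png

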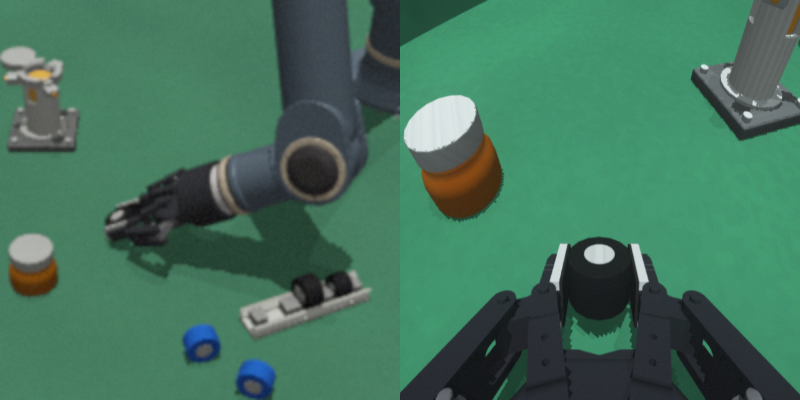

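The mount is held firmly, its steel disc facing up (wrist view (598,255)): this one is mount_b. It touches the bench, so I release it and look.

```bash
cat > rel.py <<'E'
from plant import robot
from h import *
pi=np.pi
def pts(f):
    v,u=np.nonzero(f["range_z"]>0); d=f["range_z"][v,u]
    c,dr=ray(f,np.c_[u,v]); return c+dr*d[:,None],np.c_[u,v]
def circ(P,z,dz,c,r):
    Q=P[(abs(P[:,2]-z)<dz)&(np.hypot(P[:,0]-c[0],P[:,1]-c[1])<r)]
    (x,y),R=cv2.minEnclosingCircle((Q[:,:2]*1000).astype(np.float32))
    return np.array([x,y])/1000,R,len(Q),np.median(Q[:,2])
def release():
    robot.grip(1.0); robot.sleep(.2)
    p=robot.sense()["tcp_pos"]; e=np.array([.455,-.708,-.54])
    robot.move_straight(p-.09*e,vel=.12)
    robot.goto([.6,-.02,.2],[pi,0,1.57]); robot.sleep(.2)
    f=robot.grab_frame("wrist"); P,_=pts(f)
    print("t",robot.sense()["t"],circ(P,.022,.005,(.59,.0),.06))
    return f
E
python3 - <<'E'
from rel import *
f=release(); cv2.imwrite("pics/flat1.png",f["image"][:,:,::-1])
E
```

```text
t 16.2 (array([0.59363391, 0.01263364]), 19.88958168029785, 1725, np.float64(0.02261719880477442))
```

View pics/flat1.png

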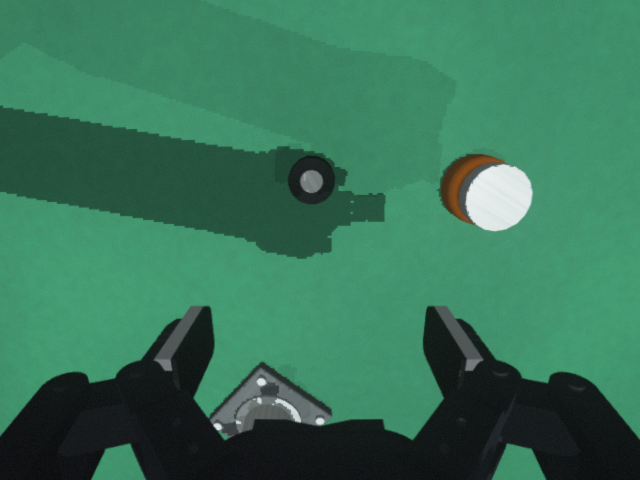

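Specimen side up and flat at (311,180); centre (0.5936,0.0126), radius 19.9 and top 22.6 mm, all as expected. Now I regrasp, and on the way over take a second collar look at a different yaw.

```bash
cat > load.py <<'E'
from rel import *
def take(c,zg=.016):
    robot.goto([*c,.07],[pi,0,1.57]); robot.move_straight([*c,zg],vel=.08)
    robot.grip(.3,strength=40); s=robot.sense(); print("grip",s["opening"],s["gripper_force"],s["tcp_pos"],s["t"])
    if s["gripper_force"]<5: raise SystemExit("no grasp")
    robot.move_straight([*c,.15],vel=.2)
E
python3 - <<'E'
from load import *
take((.5936,.0126))
robot.goto([.54,-.24,.29],[pi,0,1.57]); robot.sleep(.2)
f=robot.grab_frame("wrist"); P,uv=pts(f); print(circ(P,.113,.004,(.544,-.252),.05),robot.sense()["t"])
k=(np.hypot(P[:,0]-.54,P[:,1]+.24)<.06)&(P[:,2]<.27)&(P[:,2]>.2); print("held?",k.sum(), P[k].mean(0) if k.any() else None)
pickle.dump(f,open("f2.pkl","wb")); cv2.imwrite("pics/held1.png",f["image"][:,:,::-1])
E
```

```text
grip 0.4473898873284833 40.277674198150635 [0.5940881  0.01263792 0.01664821] 18.125
(array([ 0.54457935, -0.25226009]), 32.87435531616211, 1748, np.float64(0.11318528631789512)) 20.3167
held? 0 None
```

View pics/held1.png

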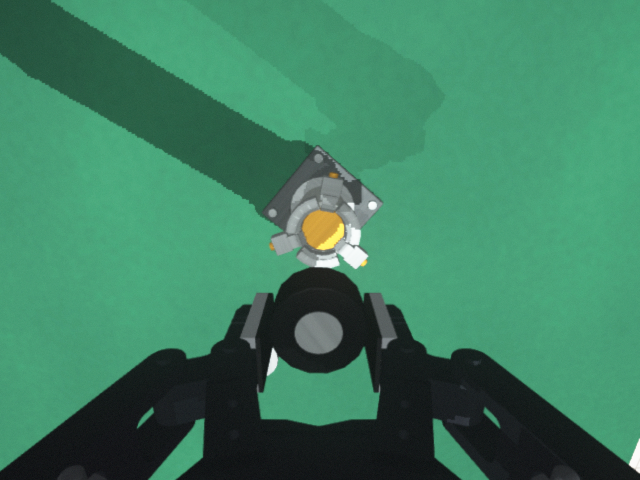

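The mount is held level at (319,320) with the disc up. The collar at (322,232) measures (0.5446,-0.2523), agreeing with the first look to 0.2 mm. Now to set it down, release and press.

```bash
cat >> load.py <<'E'
M=np.array([.5446,-.2523])
def st(n):
    s=robot.sense(); print(n,s["tcp_pos"].round(4),s["wrist_force"].round(1),round(s["opening"],3),round(s["t"],2)); return s
def setdown():
    robot.goto([*M,.145],[pi,0,1.57])
    c=robot.move_straight([*M,.118],vel=.04,contact_N=5); st(f"set {c}")
    robot.grip(.75); robot.move_straight([*M,.17],vel=.15)
    robot.grip(0.0,strength=40); st("shut")
def press(z=.107):
    robot.move_straight([*M,.140],vel=.1)
    c=robot.move_straight([*M,.118],vel=.05,contact_N=3); st(f"touch {c}")
    c=robot.move_straight([*M,z],vel=.03,contact_N=60); robot.sleep(.2); st(f"press {c}")
E
python3 - <<'E'
from load import *
setdown()
f=robot.grab_frame("wrist"); cv2.imwrite("pics/set1.png",f["image"][:,:,::-1]); P,_=pts(f)
print(circ(P,.127,.004,M,.045))
E
```

```text
set True [ 0.5447 -0.2521  0.1228] [-1.1  1.3  6.8] 0.452 21.52
shut [ 0.5446 -0.2523  0.1699] [ 1.3 -0.4 -0.1] -0.001 22.98
(array([ 0.54410596, -0.25200676]), 20.035411834716797, 3450, np.float64(0.1274932927257011))
```

The mount rests in the collar: top 127.5 mm (expected 127), 0.5 mm off axis. Press.

```bash
python3 - <<'E'
from load import *
press()
robot.move_straight([*M,.20],vel=.2)
f=robot.grab_frame("wrist"); P,_=pts(f)
Q=P[np.hypot(P[:,0]-M[0],P[:,1]-M[1])<.012]; print(len(Q),np.median(Q[:,2]),Q[:,2].min(),Q[:,2].max())
cv2.imwrite("pics/pressed1.png",f["image"][100:400,160:480,::-1]); st("up")
E
```

```text
touch True [ 0.5453 -0.253   0.1355] [ 0.6 -0.1  2.2] 0.0 23.73
press False [ 0.5453 -0.2527  0.1075] [ 3.4 -2.2  5.7] -0.002 25.02
3029 0.2252485171017977 0.09882336165128516 0.276384908402265
up [ 0.5429 -0.251   0.1978] [-0.6  0.3  0. ] 0.001 25.69
```

View pics/pressed1.png

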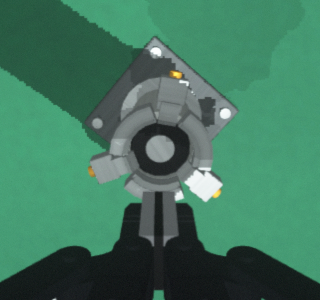

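```bash
python3 - <<'E'
from load import *
robot.goto([.54,-.20,.22],[pi,0,1.57]); robot.sleep(.1)
f=robot.grab_frame("wrist"); P,_=pts(f)
Q=P[(np.hypot(P[:,0]-M[0],P[:,1]-M[1])<.012)&(P[:,2]<.14)]; print(len(Q),np.percentile(Q[:,2],[5,50,95]))
print(circ(P,.113,.003,M,.05))
# second mount pose
st("")
E
```

```text
91 [0.0994449  0.1006985  0.10160265]
(array([ 0.54496631, -0.25167691]), 32.784568786621094, 1463, np.float64(0.11328311687706769))
 [ 0.539  -0.2008  0.2188] [ 0.7 -0.4 -0.5] 0.001 26.18
```

Mount_b is held with its top at 100.5 mm (expected 100). Now the second mount: a quick check of its position on the way, then grasp and lay.

```bash
python3 - <<'E'
from lay import *
from rel import pts,release
robot.goto([.517,.254,.20],[pi,0,-.27]); robot.grip(1.0)
f=robot.grab_frame("wrist"); P,_=pts(f)
Q=P[(P[:,2]>.047)&(P[:,2]<.06)&(np.hypot(P[:,0]-.517,P[:,1]-.254)<.03)]; m=Q.mean(0); print(len(Q),m,np.ptp(Q,axis=0))
assert np.hypot(*(m[:2]-[.517,.2541]))<.004
lay(m[0],m[1])
w=robot.grab_frame("wrist"); f=release()
cv2.imwrite("pics/lay2.png",np.hstack([cv2.resize(x["image"][:,:,::-1],(400,300)) for x in (w,f)]))
E
```

```text
841 [0.51720083 0.25405797 0.05016715] [0.02684579 0.02920416 0.00610169]
grip 0.4535903832006392 39.75730776786804 [0.51727198 0.2534032  0.02770756] 31.2333
tilt 0.4537582725849447 40.20240783691406 [6.00006034e-01 3.53087812e-05 9.99772327e-02] [-3.14144684 -0.99999625 -1.00023746] 35.575
contact True [ 5.99979710e-01 -4.89742074e-05  1.79268666e-02] [0.0465293  0.80970916 4.60196452] 37.05
t 40.4917 (array([0.59313269, 0.01272141]), 19.983030319213867, 1743, np.float64(0.022575833063314288))
```

View pics/lay2.png

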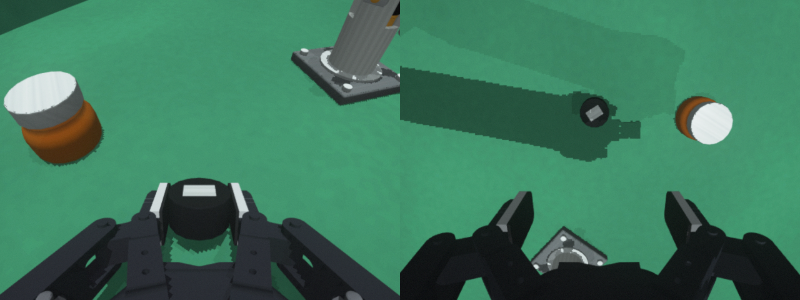

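Mount_a lies flat with its steel rectangle up, at (594,112) in the right half; centre (0.5931,0.0127), radius 20.0. Now I take it, set it, check the seat and press.

```bash
python3 - <<'E'
from load import *
take((.5931,.0127)); setdown()
f=robot.grab_frame("wrist"); P,_=pts(f); c=circ(P,.127,.004,M,.045); print(c)
assert np.hypot(*(c[0]-M))<.003 and abs(c[3]-.1272)<.0015
press(.106)
robot.move_straight([*M,.20],vel=.2)
robot.goto([.54,-.20,.22],[pi,0,1.57]); robot.sleep(.1)
f=robot.grab_frame("wrist"); P,_=pts(f)
Q=P[(np.hypot(P[:,0]-M[0],P[:,1]-M[1])<.012)&(P[:,2]<.14)]; print(len(Q),np.percentile(Q[:,2],[5,50,95])); st("end")
E
```

```text
grip 0.4472993517531431 40.239869356155396 [0.59350308 0.0127553  0.01661868] 42.4167
set True [ 0.5447 -0.2517  0.1228] [-1.9  1.   6.6] 0.45 44.84
shut [ 0.5446 -0.2523  0.1699] [ 0.4 -0.3  0.5] 0.005 46.3
(array([ 0.54426013, -0.25251842]), 19.958242416381836, 3376, np.float64(0.12769377456061534))
touch True [ 0.5451 -0.2526  0.1358] [ 0.5 -0.6  0.1] -0.004 47.05
press False [ 0.5456 -0.2527  0.1073] [0.2 0.5 6.1] -0.0 48.38
92 [0.09964566 0.10058543 0.10157193]
end [ 0.5391 -0.2009  0.2187] [-0.  -0.1 -0.3] 0.001 49.48
```

Mount_a's top is at 100.6 mm, the same reading as the first mount when held, and the robot is clear of everything.

```bash
python3 -c "
from plant import robot
print(robot.close_job())"
```

```text
the job is handed in; nothing more can be done
None
```

I loaded both large mounts into the magazine, specimen side up (mount_b first, then mount_a), with each top measured at about 100.6 mm under the lips (100 expected), and handed the job in at about 49.5 s of the 72 s allowed; no verdict came back.

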